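Slide the filter-ring tray home in a half-open drawer

TASK

Slide the metal tray with its adapter ring along the half-open drawer, in under the chest, and between the two hidden guide rails until it sits fully home against the drawer's back wall. The rails cannot be seen, so you have to feel for them with the tray's side. Keep the ring in the tray, do not disturb the tubes, lens pen and thumbscrew, and let go of the tray at the end.

Things in the scene. Friction and masses are not known exactly. Their poses are not given: they have to be found in the camera images.
- drawer: Low grey chest (200 deep, 294 wide, 180 high) with a birch plywood drawer fixed half open. Origin: on the table under the middle of the chest's front face; x points level into the chest (away from the robot), y left, z up. Drawer inside: floor top z=14, y -115 to +115, x -272 to +99 (back wall). Side walls 10 thick, top z=58; front panel 14 thick, top z=60. All in mm.
- chest_edge (a point): Middle of the chest's lower front edge (drawer frame x=0, y=0, z=90 mm). The chest covers the drawer from x=0 on: underside z=90, front face rising straight from there to z=180. A tool holding the fin of the tray at home meets that face unless it leans back 35 to 45 degrees, tips pointing into the chest.
- rails_range (a point): Point on the drawer floor at x=+62, y=0 (drawer frame, mm). HIDDEN under the chest are two fixed guide rails along x, 44 high, 30 thick, 94 apart inside, ending at the back wall. The left one (+y) starts at x=30, the right one at x=62; 3 mm chamfer on inner front corners. Their midline lies anywhere from y=-25 to +25, new each time, never reported: it must be felt.
- home (a point): Drawer-frame point x=+39, y=0, z=14 mm: the tray's origin is home at this x, its far edge on the back wall, yaw as the drawer's, midway between the rails (2 mm play each side; so y is that of the unseen midline). To feel the left rail, hold the tray square with its far edge between x=40 and x=58, well to the right, and move it left until its side touches.
- tray: Loose plain aluminium tray, 120 long (its x) by 90 wide (its y), floor 4 thick, rims to 14 high, 0.15 to 0.31 kg, standing on the drawer floor. Origin: centre of its underside; x points to its far end, z up. Starts in the open part of the drawer, yawed up to 0.25 rad from it.
- tray_fin (a point): Grip point on the tray: in the upright fin near its near end, 44 mm behind the tray's origin (tray x=-44, y=0) and 46 above its underside. The fin is a plate 24 long (tray x), 12 thick (tray y, the width to grip), rising from the tray floor to 66 mm above the underside, free on both sides. At home this point is at drawer x=-5, z=60; the fin's far 7 mm are then under the chest.
- ring_mid (a point): Centre (half-way up) of the loose adapter ring, 72 outside, 58 inside diameter, 10 high, lying flat in the tray, centred 13 mm ahead of the tray's origin.
- tube_a_mid (a point): Centre of a clear screw-top tube holding three glass filters, 42 diameter, 42 high, standing in a near corner of the drawer. Bystander.
- tube_b_mid (a point): Centre of a clear screw-top tube holding two glass filters, 42 diameter, 42 high, standing in the other near corner. Bystander.
- pen_mid (a point): Centre of a plastic lens pen, 12 x 12 x 100, lying across the drawer at its front panel. Bystander.
- screw_mid (a point): Centre of a brass-coloured thumbscrew, head 20 diameter, 18 high, standing head down near the drawer's front. Bystander.
Not all that is in view belongs to the job. Leave any green look-alike of the part that bears ring_mid alone. There is more than one size of the tray; the job needs the larger.

How it is judged:
At the end, for the whole second after the job is handed in: The tray lies flat on the drawer floor between the hidden rails, within 3.5 mm of the back wall, square to the drawer within 0.06 rad, at rest and released, with the ring still lying in it; the tubes, pen and thumbscrew are where they were (within 20 mm) (x of tray in the frame of drawer above 0.0355 m and angle between the x axis of tray and the x axis of drawer, either way round below 0.06 rad and angle between tray's own z axis and vertical below 0.05 rad and z of tray in the frame of drawer below 0.018 m and horizontal distance between ring_mid and tray below 0.022 m and z of ring_mid in the frame of tray below 0.014 m and linear speed of tray below 0.01 m/s); the robot touches nothing.
It fails at once if a filter tube is pushed away or tipped (distance of any of tube_a_mid, tube_b_mid from where it was at the start of the episode above 0.02 m).
It fails at once if the lens pen or the thumbscrew is pushed away (distance of any of pen_mid, screw_mid from where it was at the start of the episode above 0.02 m).
It fails at once if the adapter ring leaves the tray (distance between ring_mid and tray above 0.04 m).
It also fails if it takes over 48 s, if anything falls off the work surface, if the arm or the gripper's body presses on something with over 40 N, if the wrist force passes 120 N, or if a joint passes its speed limit or range.

ROBOT

A 6-joint arm with a two-finger parallel gripper is mounted at the origin on the work surface. World frame = base frame: x ahead of the robot, y to its left, z up, the work surface at z = 0. Lengths are in m, angles in rad, forces in N, time in s.
With the tool pointing down it reaches from about 0.375 to 0.975 m from the base axis. Payload 3.8 kg.
Tool frame: the origin (TCP) lies midway between the tips of the shut fingers; the grasp point (between the pads) lies 19 mm behind it; z points along the fingers, y is the direction in which the jaws open and shut (so a half turn about z gives the same grasp; the last joint's range is limited). The gripper opens to 85 mm and grips with 20 to 120 N. Pads are 22 mm wide; open, the fingers measure 114 mm over their backs; the gripper's body (76 mm by 85 mm) begins 54 mm behind the grasp point. The pads swing forward as they close: fully open they stand 13 mm farther back than shut.
Start: joints at [1.248, 0.264, 1.604, -0, 1.274, -0.037], TCP at [0.19, 0.648, 0.204] pointing down, gripper open.
Joint ranges: [-2.63, 2.63], [-0.94, 2.18], [0.31, 2.57], [-1.31, 4.45], [0, 2.66], [-2.55, 2.55]. Speed limits (rad/s): [2.57, 2.57, 3.14, 3.14, 3.14, 3.14].

INTERFACE

Orientations are given as a rotation vector (axis times angle).
In Python, from workcell import bot gives the robot as it stands.
- The arm moves only by the shell command python3 -m inch 'ROWS' [FORCE]. ROWS is JSON, a list of rows, each an object of numbers: "dx", "dy", "dz": the shift along the tool's x, y, z in m; "ax", "ay", "az": the turn, a rotation vector about the tool's x, y, z in degrees; "fingers": the opening, from -1 (shut) to 1 (fully open). A call has 1 to 20 rows; each row is the pose to reach, as a shift and turn from the pose measured when the call began, along the tool's axes at that moment; what a row does not reach only later rows make up. A row lasts 1/8 s, in which the tool goes at most 62.5 mm and 10.7 degrees, less where a joint would pass 70% of its speed; a pose out of reach is approached as far as the arm can. A call with a gripper value outside its range is refused whole. The fingers move at their own pace and stop on an object; FORCE is the grip in N (left out, the last holds). Time passes only in rows, so rows that repeat a pose let the fingers close. It gives the time, the measured TCP pose, the force and the opening at its end, in the units of the state.
- bot.read_state(): the state, without advancing time (a new reading comes with each control period).
- bot.read_camera(name): name is "scene" or "top"; returns (picture, depth): 420x560x3 uint8, blue, green, red; 420x560 float32, m along the optical axis (not along the pixel's ray), 0 where there is no reading.
- bot.get_calibration(name): a dict with "intrinsics" (3x3 intrinsics, pixels), "distortion" ([k1, k2, p1, p2, k3] as OpenCV has them; the pictures are not rectified), "view" (4x4, takes a point from world to camera coordinates). Camera axes: x right, y down, z forward; pixel columns grow to the right and rows downward; lengths in m; the calibration is good to about 2 mm. A picture is of the moment at which its call begins. get_calibration takes no time and is no camera call.
- bot.finish_job(): hands the job in, once; it reports no verdict.
Trained networks look in the newest picture that a camera, given by its name, has taken for a name from the list of things; names that differ only in an ending like _2 or _b are one class to them, and where a whole thing is asked for, a point or a joint stands for the part that bears it (a point fixed in the world has none). Each returns a list of dicts, best first, with "p" (0 to 1); they miss things now and then, are a little off and sometimes report something else, mostly with a low value. They report only what shows in the picture. A call takes as long as a camera call. They do not tell look-alikes from the thing itself.
- bot.masks_of(camera, thing): "region" (420x560 bool, what is visible of it) and "box" ([left, top, right, bottom] in pixels, round what is visible of it).
The state is a dict: "time": time; "q": joint angles; "joint_vel": joint speeds; "joint_torque": joint torques, N m; "tool_pos": TCP position; "tcp_rot": TCP orientation; "wrist_force": force on the tool from outside, world axes, zero at the start; "torque": the same for the moment, N m; "width": opening from 0.0 (shut) to 1.0 (fully open).
Only numpy, scipy, OpenCV 4.12 (cv2) and the standard library are available. Lean on these libraries where they do the work, as an engineer would, in place of code of your own. Each camera call takes 0.05 s, during which the arm holds its last target. There are 200 camera calls.

## Working session

There is one attempt and no reset: what is moved stays moved. The work goes in short steps, Python scripts to look and compute and a shell command to move; the robot and the scene stay as the last step left them, time stands still between calls to the robot, and variables do not carry over. Pictures are saved under pics/ and viewed, about 8 in all and at most 12, crops included, and the job is handed in when it is done.

```bash
ls; mkdir -p pics
cat > h.py <<'E'
import numpy as np, cv2
from workcell import bot
from scipy.spatial.transform import Rotation as R
def cal(n):
    c=bot.get_calibration(n); return np.array(c["intrinsics"]),np.array(c["distortion"]),np.array(c["view"])
def world(n,uv,d):
    K,D,V=cal(n); uv=np.array(uv,float).reshape(-1,1,2)
    p=cv2.undistortPoints(uv,K,D).reshape(-1,2); d=np.array(d,float).reshape(-1,1)
    pc=np.hstack([p*d,d]); return (pc-V[:3,3])@V[:3,:3]
def pix(n,P):
    K,D,V=cal(n); r,_=cv2.Rodrigues(V[:3,:3])
    return cv2.projectPoints(np.array(P,float).reshape(-1,1,3),r,V[:3,3],K,D)[0].reshape(-1,2)
def cloud(n,depth,mask=None):
    m=depth>0
    if mask is not None: m&=mask
    v,u=np.nonzero(m); return world(n,np.c_[u,v],depth[v,u]),np.c_[u,v]
E
python3 - <<'E'
from h import *
for n in("scene","top"):
    im,d=bot.read_camera(n); cv2.imwrite(f"pics/{n}0.png",im); np.save(f"{n}0.npy",d)
    K,D,V=cal(n); print(n,"cam at",-V[:3,:3].T@V[:3,3], "fwd",V[2,:3])
    for t in("tray","ring_mid","drawer","tray_fin","tube_a_mid","pen_mid","screw_mid"):
        for m in bot.masks_of(n,t):
            P,_=cloud(n,d,m["region"])
            print(t,round(m["p"],2),np.round(m["box"]),m["region"].sum(),np.median(P,0).round(3) if len(P) else None)
print(bot.read_state())
E
```

```text
pics
scene cam at [ 0.32734048 -0.39619539  0.6703951 ] fwd [ 0.36670281  0.51859575 -0.77239077]
tray 0.9 [223. 208. 305. 267.] 2624 [0.573 0.004 0.02 ]
tray 0.62 [234. 360. 308. 420.] 2618 [ 0.432 -0.227  0.003]
ring_mid 0.93 [316. 317. 362. 361.] 612 [ 0.567 -0.214  0.01 ]
ring_mid 0.8 [162. 166. 199. 195.] 398 [0.523 0.238 0.009]
ring_mid 0.72 [250. 215. 290. 251.] 588 [ 0.588 -0.001  0.028]
drawer 0.94 [131.  68. 461. 349.] 40914 [ 0.674 -0.023  0.077]
tray_fin 0.65 [236. 364. 305. 420.] 2561 [ 0.432 -0.227  0.003]
tray_fin 0.62 [227. 210. 306. 272.] 2568 [0.571 0.004 0.02 ]
tube_a_mid 0.8 [148. 214. 178. 245.] 645 [0.434 0.106 0.055]
tube_a_mid 0.33 [225. 209. 307. 272.] 2816 [0.573 0.003 0.02 ]
pen_mid 0.85 [163. 249. 191. 297.] 383 [0.414 0.027 0.026]
screw_mid 0.64 [195. 269. 204. 282.] 102 [0.444 0.003 0.021]
top cam at [0.52512715 0.01207813 1.19611216] fwd [ 0.05388024 -0.01953231 -0.99835635]
tray 0.96 [252. 191. 297. 246.] 1676 [0.572 0.001 0.02 ]
tray 0.87 [351. 262. 384. 298.] 967 [ 0.426 -0.226  0.005]
ring_mid 0.83 [349. 206. 380. 236.] 219 [ 0.572 -0.211  0.011]
ri
[... 646 characters left out ...]
842 [0.57  0.003 0.021]
{'time': 0.8, 'q': array([ 1.24809218e+00,  2.63882923e-01,  1.60395399e+00, -3.78050319e-05,
        1.27371914e+00, -3.68758305e-02]), 'joint_vel': array([-2.87169428e-04,  8.19564977e-05,  3.57736977e-04,  1.32506075e-03,
        1.43723263e-03,  1.06707127e-03]), 'joint_torque': array([ 4.82893993e-04, -5.14995432e+01, -3.67691767e+01,  1.52397488e-04,
        5.46948595e-04,  4.05137837e-05]), 'tool_pos': array([0.19032095, 0.64762649, 0.20361613]), 'tcp_rot': array([4.47428073e-01, 3.10952535e+00, 4.64063161e-05]), 'wrist_force': array([-0.72405534,  0.14677689, -0.63391097]), 'torque': array([-0.01724963,  0.00498057,  0.01385178]), 'width': 0.9984192430931473}
```

View images.

View pics/scene0.png

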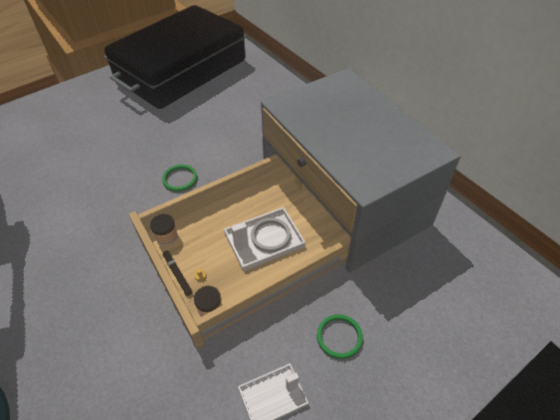

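Run:
```python
from h import *
im=cv2.imread("pics/top0.png"); cv2.imwrite("pics/top0c.png",cv2.resize(im[60:320,150:400],None,fx=2.3,fy=2.3,interpolation=cv2.INTER_CUBIC))
# drawer pose: fit from top depth: chest top z~.18, wall tops z~.058, front panel
d=np.load("top0.npy"); P,uv=cloud("top",d)
c=P[(abs(P[:,2]-.18)<.006)]
def rect(Q):
    r=cv2.minAreaRect((Q[:,:2]*1000).astype(np.float32)); return r
print("chest",len(c),rect(c),np.median(c[:,2]))
w=P[(abs(P[:,2]-.0585)<.006)&(P[:,0]<.75)&(abs(P[:,1])<.25)]
print("walls",len(w),rect(w))
for n in("top","scene"):
    d=np.load(n+"0.npy");P,uv=cloud(n,d)
    f=P[(P[:,2]>.069)&(P[:,2]<.088)&(abs(P[:,0]-.55)<.1)&(abs(P[:,1])<.08)]
    print(n,"fin top",len(f),f.mean(0) if len(f) else 0, rect(f) if len(f) else 0)
```

```text
chest 13438 ((766.4080810546875, 3.2824249267578125), (295.5343322753906, 205.58609008789062), 85.53959655761719) 0.18153023728139855
walls 2332 ((521.9221801757812, -35.91499328613281), (402.8257751464844, 289.0849304199219), 85.85057830810547)
top fin top 59 [0.53057616 0.01023708 0.08225939] ((530.7369384765625, 10.13144588470459), (11.777519226074219, 23.55615234375), 78.5218734741211)
scene fin top 141 [0.53221547 0.01045131 0.07793739] ((533.3193969726562, 12.40919303894043), (14.137746810913086, 24.381227493286133), 77.201171875)
```

View pics/top0c.png

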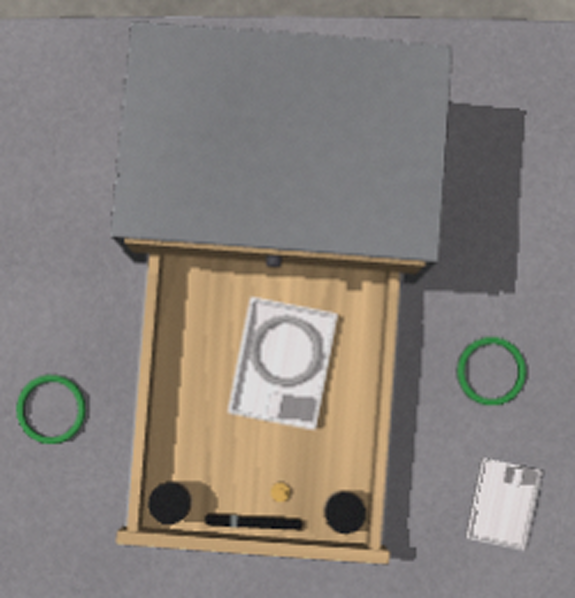

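The larger tray with the grey ring is the one in the drawer, at scene (265,237). The look-alikes are the small tray at (273,393) and the green rings at (180,178) and (340,336). The tubes are at (162,230) and (207,299), the pen at (178,272) and the screw at (200,275). There is also a knob on the chest front at (300,160). Next I'll refine the drawer frame.

```bash
cat >> h.py <<'E'
try: o,yaw=np.load("drawer.npy")[:2],np.load("drawer.npy")[2]
except Exception: o,yaw=np.array([.6667,.0111]),-.076
def todr(P):
    c,s=np.cos(yaw),np.sin(yaw); q=np.array(P,float).copy(); e=q[...,:2]-o
    q[...,0]=c*e[...,0]+s*e[...,1]; q[...,1]=-s*e[...,0]+c*e[...,1]; return q
def tow(P):
    c,s=np.cos(yaw),np.sin(yaw); q=np.array(P,float).copy()
    q[...,0]=o[0]+c*P[...,0]-s*P[...,1]; q[...,1]=o[1]+s*P[...,0]+c*P[...,1]; return q
E
python3 - <<'E'
from h import *
for n in("top","scene"):
    d=np.load(n+"0.npy");P,uv=cloud(n,d);Q=todr(P)
    t=abs(Q[:,2]-.058)<.004
    for k,nm in((1,"L"),(-1,"R")):
        w=Q[t&(abs(Q[:,1]-k*.12)<.012)&(Q[:,0]<-.02)&(Q[:,0]>-.262)]
        p=np.polyfit(w[:,0],w[:,1],1); print(n,nm,len(w),p, "z",np.median(w[:,2]))
    f=Q[(abs(Q[:,2]-.06)<.004)&(abs(Q[:,0]+.279)<.015)&(abs(Q[:,1])<.13)]
    print(n,"panel",len(f),np.polyfit(f[:,1],f[:,0],1))
    g=Q[(Q[:,2]>.1)&(Q[:,2]<.17)&(abs(Q[:,0])<.06)&(abs(Q[:,1])<.14)]
    if len(g):
        m=np.median(g[:,0]); print(n,"face",len(g),np.polyfit(g[:,1],g[:,0],1),m)
        k=g[g[:,0]<m-.006]; print("knob",len(k),k.min(0) if len(k) else 0,k.max(0) if len(k) else 0)
    c=Q[abs(Q[:,2]-.18)<.006]; print("chesttop",np.percentile(c[:,0],[.5,99.5]),np.percentile(c[:,1],[.5,99.5]))
    r=bot.masks_of(n,"tray")[0]["region"]; c=Q[(Q[:,2]>.02)&(Q[:,2]<.034)&r[uv[:,1],uv[:,0]]]
    print("tray",cv2.minAreaRect((c[:,:2]*1000).astype(np.float32)))
im=cv2.imread("pics/scene0.png"); cv2.imwrite("pics/s0c.png",cv2.resize(im[120:290,200:360],None,fx=3.5,fy=3.5,interpolation=cv2.INTER_CUBIC))
E
```

```text
top L 421 [-0.00508482  0.11860642] z 0.05943581485150508
top R 399 [-0.0125952  -0.12174381] z 0.05948130281142196
top panel 655 [-0.0005127  -0.27679367]
top face 473 [ 0.00209335 -0.00241402] -0.002312284762889613
knob 10 [-0.00994448 -0.00755861  0.1502252 ] [-0.00858051  0.00510094  0.16329624]
chesttop [-0.00091593  0.2002661 ] [-0.14565703  0.14496813]
tray ((-91.79023742675781, -16.55194854736328), (89.48776245117188, 119.51207733154297), 82.89222717285156)
scene L 722 [-0.00079266  0.12049913] z 0.05840105340389652
scene R 1056 [ 0.00093375 -0.11888074] z 0.058229183817704776
scene panel 1231 [-0.00093731 -0.27473344]
scene face 2672 [-0.00446534  0.00183646] 0.0019535939895139603
knob 34 [-0.00833069 -0.00519625  0.14498328] [-0.00463226  0.00953441  0.160765  ]
chesttop [0.00370677 0.20175789] [-0.14520547  0.14552738]
tray ((-89.12226867675781, -14.064590454101562), (92.15521240234375, 121.11726379394531), 83.3154067993164)
```

View pics/s0c.png

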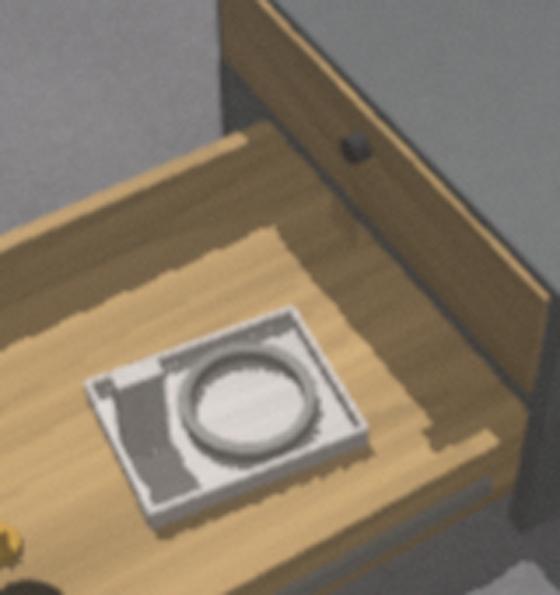

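```bash
cat >> h.py <<'E'
def toolR(psi,lean):   # lean deg, psi rad; tool y ~ +y world, tool x toward robot
    l=np.radians(lean); z=np.array([np.sin(l)*np.cos(psi),np.sin(l)*np.sin(psi),-np.cos(l)])
    y=np.array([-np.sin(psi),np.cos(psi),0]); return np.c_[np.cross(y,z),y,z]
def delta(tcp,Rt):
    s=bot.read_state(); R0=R.from_rotvec(s["tcp_rot"]).as_matrix()
    print("d mm",(R0.T@(np.array(tcp)-s["tool_pos"])*1000).round(1),"turn",np.degrees(R.from_matrix(R0.T@Rt).as_rotvec()).round(2))
def report():
    s=bot.read_state(); R0=R.from_rotvec(s["tcp_rot"]).as_matrix(); z=R0[:,2]
    g=s["tool_pos"]-.019*z; psi=np.arctan2(-R0[0,1],R0[1,1])
    t=np.r_[g[:2]+.044*np.array([np.cos(psi),np.sin(psi)]),g[2]-.046]
    f=s["wrist_force"]; c,sn=np.cos(yaw),np.sin(yaw)
    print("t",round(s["time"],2),"grasp dr",(todr(g)*1000).round(1),"yaw rel deg",round(np.degrees(psi-yaw),2),"lean",round(np.degrees(np.arccos(-z[2])),2),
     "roll",round(np.degrees(R0[2,1]),2),"tray dr",(todr(t)*1000).round(1),"F dr",(c*f[0]+sn*f[1]).round(2),(-sn*f[0]+c*f[1]).round(2),f[2].round(2),"T",s["torque"].round(2),"w",round(s["width"],3))
E
python3 - <<'E'
from h import *
np.save("drawer.npy",[.668,.011,-.078])
Rt=toolR(np.radians(-11.3),42); print(Rt)
g=np.array([.532,.0108,.060]); tcp=g+.019*Rt[:,2]; print(tcp); delta(tcp+[0,0,.11],Rt)
E
```

```text
[[-0.72873871  0.19594614  0.65615928]
 [ 0.14561636  0.98061466 -0.13111356]
 [-0.66913061  0.         -0.74314483]]
[0.54446703 0.00830884 0.04588025]
d mm [-520.  -513.5   47.7] turn [ -1.86 -41.97  -4.84]
```

```bash
python3 -m inch '[{"dx":-0.052,"dy":-0.051,"dz":0.0,"ax":0,"ay":0,"az":0},{"dx":-0.52,"dy":-0.5135,"dz":0.0477,"ax":-1.86,"ay":-41.97,"az":-4.84},{"dx":-0.52,"dy":-0.5135,"dz":0.0477,"ax":-1.86,"ay":-41.97,"az":-4.84},{"dx":-0.52,"dy":-0.5135,"dz":0.0477,"ax":-1.86,"ay":-41.97,"az":-4.84},{"dx":-0.52,"dy":-0.5135,"dz":0.0477,"ax":-1.86,"ay":-41.97,"az":-4.84},{"dx":-0.52,"dy":-0.5135,"dz":0.0477,"ax":-1.86,"ay":-41.97,"az":-4.84},{"dx":-0.52,"dy":-0.5135,"dz":0.0477,"ax":-1.86,"ay":-41.97,"az":-4.84},{"dx":-0.52,"dy":-0.5135,"dz":0.0477,"ax":-1.86,"ay":-41.97,"az":-4.84},{"dx":-0.52,"dy":-0.5135,"dz":0.0477,"ax":-1.86,"ay":-41.97,"az":-4.84},{"dx":-0.52,"dy":-0.5135,"dz":0.0477,"ax":-1.86,"ay":-41.97,"az":-4.84},{"dx":-0.52,"dy":-0.5135,"dz":0.0477,"ax":-1.86,"ay":-41.97,"az":-4.84},{"dx":-0.52,"dy":-0.5135,"dz":0.0477,"ax":-1.86,"ay":-41.97,"az":-4.84},{"dx":-0.52,"dy":-0.5135,"dz":0.0477,"ax":-1.86,"ay":-41.97,"az":-4.84},{"dx":-0.52,"dy":-0.5135,"dz":0.0477,"ax":-1.86,"ay":-41.97,"az":-4.84},{"dx":-0.52,"dy":-0.5135,"dz":0.0477,"ax":-1.86,"ay":-41.97,"az":-4.84},{"dx":-0.52,"dy":-0.5135,"dz":0.0477,"ax":-1.86,"ay":-41.97,"az":-4.84},{"dx":-0.52,"dy":-0.5135,"dz":0.0477,"ax":-1.86,"ay":-41.97,"az":-4.84}]'
python3 - <<'E'
from h import *
report()
im,d=bot.read_camera("scene"); cv2.imwrite("pics/s1.png",im); np.save("scene1.npy",d)
Rt=toolR(np.radians(-11.3),42); g=np.array([.532,.0108,.060]); tcp=g+.019*Rt[:,2]; delta(tcp,Rt)
E
```

```text
t 0.9 grasp dr [-525.9  597.5  222.6] yaw rel deg -11.9 lean 0.0 roll 0.0 tray dr [-482.8  588.4  176.6] F dr 0.0 -0.37 0.79 T [-0.01  0.01 -0.02] w 0.999
d mm [-520.  -513.5  157.7] turn [ -1.86 -41.97  -4.84]invalid input at $[0]: expected keys dx, dy, dz, ax, ay, az, fingers
```

View pics/s1.png

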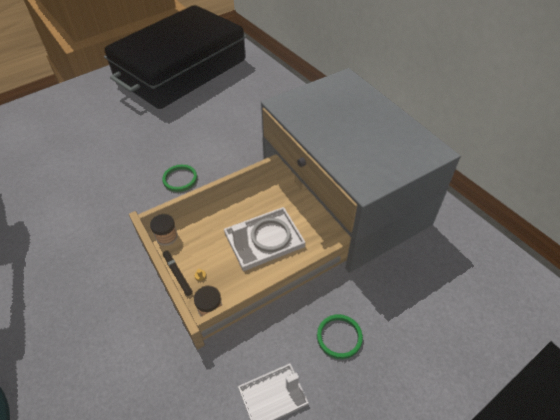

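The call was refused because every row needs all seven keys, so the scene is unchanged. I'll resend it in full.

```bash
python3 -m inch '[{"dx":-0.052,"dy":-0.051,"dz":0.0,"ax":0,"ay":0,"az":0,"fingers":1},{"dx":-0.52,"dy":-0.5135,"dz":0.0477,"ax":-1.86,"ay":-41.97,"az":-4.84,"fingers":1},{"dx":-0.52,"dy":-0.5135,"dz":0.0477,"ax":-1.86,"ay":-41.97,"az":-4.84,"fingers":1},{"dx":-0.52,"dy":-0.5135,"dz":0.0477,"ax":-1.86,"ay":-41.97,"az":-4.84,"fingers":1},{"dx":-0.52,"dy":-0.5135,"dz":0.0477,"ax":-1.86,"ay":-41.97,"az":-4.84,"fingers":1},{"dx":-0.52,"dy":-0.5135,"dz":0.0477,"ax":-1.86,"ay":-41.97,"az":-4.84,"fingers":1},{"dx":-0.52,"dy":-0.5135,"dz":0.0477,"ax":-1.86,"ay":-41.97,"az":-4.84,"fingers":1},{"dx":-0.52,"dy":-0.5135,"dz":0.0477,"ax":-1.86,"ay":-41.97,"az":-4.84,"fingers":1},{"dx":-0.52,"dy":-0.5135,"dz":0.0477,"ax":-1.86,"ay":-41.97,"az":-4.84,"fingers":1},{"dx":-0.52,"dy":-0.5135,"dz":0.0477,"ax":-1.86,"ay":-41.97,"az":-4.84,"fingers":1},{"dx":-0.52,"dy":-0.5135,"dz":0.0477,"ax":-1.86,"ay":-41.97,"az":-4.84,"fingers":1},{"dx":-0.52,"dy":-0.5135,"dz":0.0477,"ax":-1.86,"ay":-41.97,"az":-4.84,"fingers":1},{"dx":-0.52,"dy":-0.5135,"dz":0.0477,"ax":-1.86,"ay":-41.97,"az":-4.84,"fingers":1},{"dx":-0.52,"dy":-0.5135,"dz":0.0477,"ax":-1.86,"ay":-41.97,"az":-4.84,"fingers":1},{"dx":-0.52,"dy":-0.5135,"dz":0.0477,"ax":-1.86,"ay":-41.97,"az":-4.84,"fingers":1},{"dx":-0.52,"dy":-0.5135,"dz":0.0477,"ax":-1.86,"ay":-41.97,"az":-4.84,"fingers":1},{"dx":-0.52,"dy":-0.5135,"dz":0.0477,"ax":-1.86,"ay":-41.97,"az":-4.84,"fingers":1}]'
python3 - <<'E'
from h import *
report()
im,d=bot.read_camera("scene"); cv2.imwrite("pics/s2.png",im); np.save("scene1.npy",d)
Rt=toolR(np.radians(-11.3),42); g=np.array([.532,.0108,.060]); tcp=g+.019*Rt[:,2]; delta(tcp,Rt)
E
```

```text
time: 3.08
tool_pos: [0.5443, 0.0097, 0.1559]
tcp_rot: [0.234, 2.399, -0.09]
wrist_force: [-0.0, -0.3, -0.1]
width: 0.994
t 3.08 grasp dr [-135.8   -9.4  170. ] yaw rel deg -6.69 lean 42.0 roll 0.0 tray dr [-92.1 -14.5 124. ] F dr -0.02 -0.28 -0.07 T [ 0.04  0.28 -0.02] w 0.994
d mm [73.4 -1.2 82. ] turn [0.08 0.   0.08]
```

View pics/s2.png

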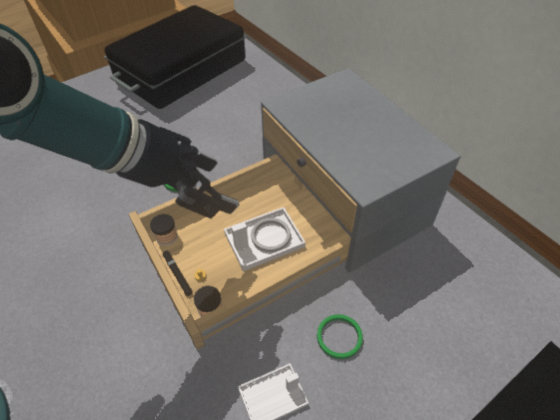

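```bash
python3 -m inch '[{"dx":0.03,"dy":-0.001,"dz":0.033,"ax":0,"ay":0,"az":0,"fingers":1},{"dx":0.055,"dy":-0.001,"dz":0.061,"ax":0,"ay":0,"az":0,"fingers":1},{"dx":0.0734,"dy":-0.0012,"dz":0.082,"ax":0,"ay":0,"az":0,"fingers":1},{"dx":0.0734,"dy":-0.0012,"dz":0.082,"ax":0,"ay":0,"az":0,"fingers":1},{"dx":0.0734,"dy":-0.0012,"dz":0.082,"ax":0,"ay":0,"az":0,"fingers":0.2},{"dx":0.0734,"dy":-0.0012,"dz":0.082,"ax":0,"ay":0,"az":0,"fingers":-0.2},{"dx":0.0734,"dy":-0.0012,"dz":0.082,"ax":0,"ay":0,"az":0,"fingers":-0.5},{"dx":0.0734,"dy":-0.0012,"dz":0.082,"ax":0,"ay":0,"az":0,"fingers":-0.5},{"dx":0.0734,"dy":-0.0012,"dz":0.082,"ax":0,"ay":0,"az":0,"fingers":-0.5}]' 60
python3 - <<'E'
from h import *
report()
im,d=bot.read_camera("scene"); cv2.imwrite("pics/s3.png",cv2.resize(im[130:310,120:360],None,fx=3,fy=3,interpolation=cv2.INTER_CUBIC))
E
```

```text
time: 4.25
tool_pos: [0.5422, 0.0077, 0.0579]
tcp_rot: [0.236, 2.416, -0.087]
wrist_force: [0.2, 0.1, 0.0]
width: 0.252
t 4.25 grasp dr [-137.6  -11.6   72.2] yaw rel deg -6.65 lean 41.04 roll 0.06 tray dr [-93.9 -16.7  26.2] F dr 0.16 0.12 0.04 T [0.05 0.35 0.01] w 0.252
```

View pics/s3.png

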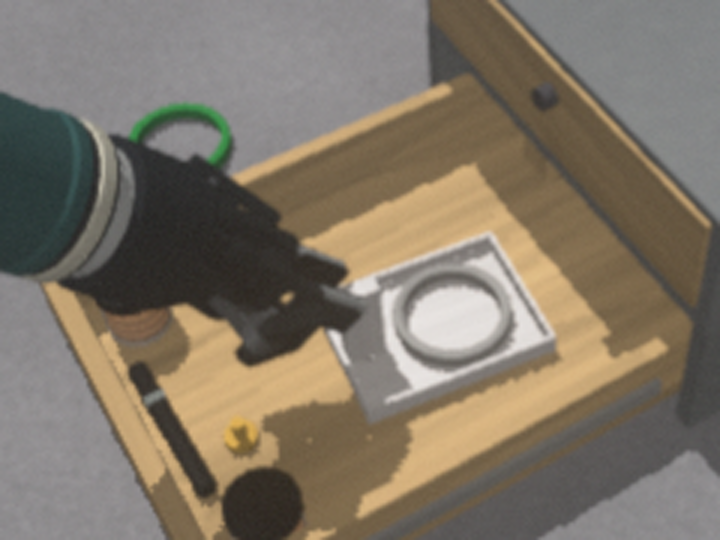

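Run:
```python
from h import *
s=bot.read_state(); print(s["q"].round(3),s["joint_vel"].round(3),s["joint_torque"].round(1))
Rt=toolR(np.radians(-11.3),42); g=np.array([.532,.0108,.060]); tcp=g+.019*Rt[:,2]; delta(tcp,Rt)
```

```text
[ 0.099 -0.155  2.551 -1.31   0.197 -0.041] [ 0.001  0.002  0.    -0.001  0.    -0.   ] [  0.  -20.8 -29.5  -0.7  -0.2  -0. ]
d mm [ 6.1  1.1 10.4] turn [ 0.16 -0.98  0.09]
```

Run:
```python
from h import *
p=np.radians(-11.3);Rt=toolR(p,36); g=np.array([.532,.0108,.060])-.001*np.array([np.cos(p),np.sin(p),0]); tcp=g+.019*Rt[:,2]; delta(tcp,Rt)
```

```text
d mm [8.8 1.1 9.6] turn [0.15 5.02 0.1 ]
```

```bash
python3 -m inch '[{"dx":0,"dy":0.0005,"dz":0,"ax":0,"ay":2.5,"az":0,"fingers":-0.2},{"dx":0.0045,"dy":0.001,"dz":0.005,"ax":0.1,"ay":5,"az":0,"fingers":-0.2},{"dx":0.0088,"dy":0.0011,"dz":0.0096,"ax":0.15,"ay":5,"az":0.1,"fingers":-0.2},{"dx":0.0088,"dy":0.0011,"dz":0.0096,"ax":0.15,"ay":5,"az":0.1,"fingers":-0.2},{"dx":0.0088,"dy":0.0011,"dz":0.0096,"ax":0.15,"ay":5,"az":0.1,"fingers":-0.2},{"dx":0.0088,"dy":0.0011,"dz":0.0096,"ax":0.15,"ay":5,"az":0.1,"fingers":-0.2}]'
python3 - <<'E'
from h import *
report(); s=bot.read_state(); print(s["q"].round(3))
p=np.radians(-11.3);Rt=toolR(p,36); g=np.array([.532,.0108,.060])-.001*np.array([np.cos(p),np.sin(p),0]); tcp=g+.019*Rt[:,2]; delta(tcp,Rt)
E
```

```text
time: 5.05
tool_pos: [0.5419, 0.0089, 0.0448]
tcp_rot: [0.247, 2.502, -0.08]
wrist_force: [0.3, -0.4, 0.1]
width: 0.399
t 5.05 grasp dr [-136.6  -10.6   60.1] yaw rel deg -6.81 lean 36.03 roll -0.0 tray dr [-92.9 -15.9  14.1] F dr 0.36 -0.39 0.15 T [ 0.02  0.32 -0.03] w 0.399
[ 0.083 -0.117  2.5   -0.839  0.22  -0.515]
d mm [ 0.  -0.   0.2] turn [0.01 0.03 0.01]
```

```bash
python3 -m inch '[{"dx":0,"dy":0,"dz":0,"ax":0,"ay":0,"az":0,"fingers":-0.5},{"dx":0,"dy":0,"dz":0,"ax":0,"ay":0,"az":0,"fingers":-0.8},{"dx":0,"dy":0,"dz":0,"ax":0,"ay":0,"az":0,"fingers":-1},{"dx":0,"dy":0,"dz":0,"ax":0,"ay":0,"az":0,"fingers":-1},{"dx":0,"dy":0,"dz":0,"ax":0,"ay":0,"az":0,"fingers":-1}]' 80
python3 - <<'E'
from h import *
report(); s=bot.read_state(); print(s["q"].round(3))
# target: yaw square, stay x, y=-40
Rt=toolR(yaw,36)
for x,y in((-.137,-.020),(-.125,-.040),(-.055,-.040)):
    g=tow(np.array([x,y,.0601])); delta(g+.019*Rt[:,2],Rt)
E
```

```text
time: 5.68
tool_pos: [0.5422, 0.009, 0.0452]
tcp_rot: [0.247, 2.502, -0.08]
wrist_force: [-4.6, 1.1, 5.1]
width: 0.107
t 5.67 grasp dr [-136.4  -10.5   60.5] yaw rel deg -6.8 lean 36.07 roll 0.01 tray dr [-92.7 -15.7  14.5] F dr -4.66 0.78 5.1 T [0.07 0.34 0.14] w 0.107
[ 0.083 -0.118  2.5   -0.839  0.22  -0.515]
d mm [-0.1 -8.2  0.6] turn [-3.99  0.07 -5.5 ]
d mm [-11.6 -26.7   9. ] turn [-3.99  0.07 -5.5 ]
d mm [-67.8 -18.4  49.9] turn [-3.99  0.07 -5.5 ]
```

```bash
python3 -m inch '[{"dx":-0.0017,"dy":-0.0033,"dz":0.0007,"ax":-0.5,"ay":0,"az":-0.7,"fingers":-1},{"dx":-0.0032,"dy":-0.0067,"dz":0.0018,"ax":-1,"ay":0,"az":-1.4,"fingers":-1},{"dx":-0.0047,"dy":-0.01,"dz":0.003,"ax":-1.5,"ay":0,"az":-2.1,"fingers":-1},{"dx":-0.0062,"dy":-0.0134,"dz":0.0041,"ax":-2,"ay":0,"az":-2.8,"fingers":-1},{"dx":-0.0076,"dy":-0.0167,"dz":0.0052,"ax":-2.5,"ay":0,"az":-3.4,"fingers":-1},{"dx":-0.009,"dy":-0.02,"dz":0.0064,"ax":-3,"ay":0,"az":-4.1,"fingers":-1},{"dx":-0.0105,"dy":-0.0234,"dz":0.0075,"ax":-3.5,"ay":0,"az":-4.8,"fingers":-1},{"dx":-0.012,"dy":-0.0267,"dz":0.0086,"ax":-4,"ay":0,"az":-5.5,"fingers":-1},{"dx":-0.012,"dy":-0.0267,"dz":0.0086,"ax":-4,"ay":0,"az":-5.5,"fingers":-1}]'
python3 - <<'E'
from h import *
report(); s=bot.read_state(); print(s["q"].round(3))
Rt=toolR(yaw,36)
g=tow(np.array([-.055,-.040,.0605])); delta(g+.019*Rt[:,2],Rt)
im,d=bot.read_camera("top"); P,uv=cloud("top",d); Q=todr(P)
r=bot.masks_of("top","tray"); r=r[0]["region"]; c=Q[(Q[:,2]>.016)&(Q[:,2]<.034)&r[uv[:,1],uv[:,0]]]
print("tray",cv2.minAreaRect((c[:,:2]*1000).astype(np.float32)))
cv2.imwrite("pics/t4.png",cv2.resize(im[60:320,150:400],None,fx=2.3,fy=2.3,interpolation=cv2.INTER_CUBIC))
E
```

```text
time: 6.8
tool_pos: [0.5515, -0.0204, 0.0452]
tcp_rot: [0.1, 2.51, -0.032]
wrist_force: [1.0, -0.0, -0.9]
width: 0.109
t 6.8 grasp dr [-124.9  -40.4   60.6] yaw rel deg -0.09 lean 36.06 roll 0.04 tray dr [-80.9 -40.5  14.6] F dr 1.02 0.04 -0.94 T [-0.09  0.17  0.06] w 0.109
[-0.085 -0.114  2.497  0.027  0.13  -1.601]
d mm [-56.4   0.5  41.2] turn [-0.02  0.06 -0.1 ]
tray ((-80.5875244140625, -42.073577880859375), (119.38774871826172, 90.22992706298828), 0.6516768336296082)
```

View pics/t4.png

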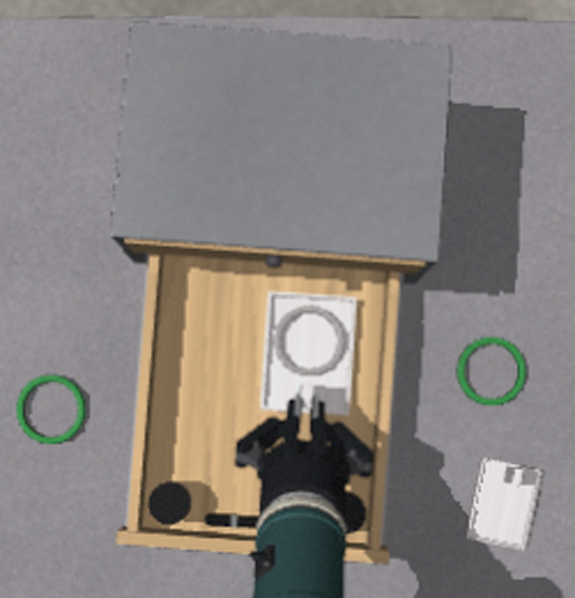

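```bash
python3 -m inch '[{"dx":-0.007,"dy":0,"dz":0.005,"ax":0,"ay":0,"az":0,"fingers":-1},{"dx":-0.014,"dy":0,"dz":0.0102,"ax":0,"ay":0,"az":0,"fingers":-1},{"dx":-0.021,"dy":0,"dz":0.0153,"ax":0,"ay":0,"az":0,"fingers":-1},{"dx":-0.028,"dy":0,"dz":0.0204,"ax":0,"ay":0,"az":0,"fingers":-1},{"dx":-0.035,"dy":0,"dz":0.0255,"ax":0,"ay":0,"az":0,"fingers":-1},{"dx":-0.042,"dy":0,"dz":0.0306,"ax":0,"ay":0,"az":0,"fingers":-1},{"dx":-0.049,"dy":0,"dz":0.0358,"ax":0,"ay":0,"az":-0.1,"fingers":-1},{"dx":-0.0564,"dy":0.0004,"dz":0.0412,"ax":0,"ay":0,"az":-0.1,"fingers":-1},{"dx":-0.0564,"dy":0.0004,"dz":0.0412,"ax":0,"ay":0,"az":-0.1,"fingers":-1}]'
python3 - <<'E'
from h import *
report(); s=bot.read_state(); print(s["q"].round(3))
E
```

```text
time: 8.02
tool_pos: [0.6221, -0.0255, 0.0452]
tcp_rot: [0.097, 2.51, -0.033]
wrist_force: [1.6, -1.0, 0.3]
width: 0.109
t 8.03 grasp dr [-54.1 -39.9  60.6] yaw rel deg 0.04 lean 36.1 roll -0.06 tray dr [-10.1 -39.9  14.6] F dr 1.69 -0.9 0.28 T [ 0.05 -0.01 -0.03] w 0.109
[-0.082  0.031  2.36   0.017  0.12  -1.592]
```

```bash
cat > chk.py <<'E'
from h import *
report(); s=bot.read_state(); f=s["wrist_force"]; fy=-np.sin(yaw)*f[0]+np.cos(yaw)*f[1]
import sys; sys.exit(1 if fy<-4.5 else 0)
E
python3 -m inch '[{"dx":0,"dy":0.003,"dz":0,"ax":0,"ay":0,"az":0,"fingers":-1},{"dx":0,"dy":0.006,"dz":0,"ax":0,"ay":0,"az":0,"fingers":-1},{"dx":0,"dy":0.009,"dz":0,"ax":0,"ay":0,"az":0,"fingers":-1},{"dx":0,"dy":0.012,"dz":0,"ax":0,"ay":0,"az":0,"fingers":-1}]' >/dev/null && python3 chk.py && python3 -m inch '[{"dx":0,"dy":0.001,"dz":0,"ax":0,"ay":0,"az":0,"fingers":-1},{"dx":0,"dy":0.002,"dz":0,"ax":0,"ay":0,"az":0,"fingers":-1}]' >/dev/null && python3 chk.py && python3 -m inch '[{"dx":0,"dy":0.001,"dz":0,"ax":0,"ay":0,"az":0,"fingers":-1},{"dx":0,"dy":0.002,"dz":0,"ax":0,"ay":0,"az":0,"fingers":-1}]' >/dev/null && python3 chk.py && python3 -m inch '[{"dx":0,"dy":0.001,"dz":0,"ax":0,"ay":0,"az":0,"fingers":-1},{"dx":0,"dy":0.002,"dz":0,"ax":0,"ay":0,"az":0,"fingers":-1}]' >/dev/null && python3 chk.py && python3 -m inch '[{"dx":0,"dy":0.001,"dz":0,"ax":0,"ay":0,"az":0,"fingers":-1},{"dx":0,"dy":0.002,"dz":0,"ax":0,"ay":0,"az":0,"fingers":-1}]' >/dev/null && python3 chk.py && python3 -m inch '[{"dx":0,"dy":0.001,"dz":0,"ax":0,"ay":0,"az":0,"fingers":-1},{"dx":0,"dy":0.002,"dz":0,"ax":0,"ay":0,"az":0,"fingers":-1}]' >/dev/null && python3 chk.py && python3 -m inch '[{"dx":0,"dy":0.001,"dz":0,"ax":0,"ay":0,"az":0,"fingers":-1},{"dx":0,"dy":0.002,"dz":0,"ax":0,"ay":0,"az":0,"fingers":-1}]' >/dev/null && python3 chk.py
```

```text
t 8.53 grasp dr [-54.  -28.1  60.6] yaw rel deg 0.01 lean 36.12 roll -0.05 tray dr [-10.  -28.1  14.6] F dr -0.25 -1.26 1.8 T [-0.24  0.18 -0.23] w 0.11
t 8.78 grasp dr [-54.  -26.2  60.6] yaw rel deg -0.0 lean 36.12 roll -0.05 tray dr [-10.  -26.2  14.6] F dr 0.44 -1.79 2.3 T [-0.25  0.15 -0.28] w 0.109
t 9.03 grasp dr [-54.  -24.3  60.6] yaw rel deg -0.02 lean 36.13 roll -0.05 tray dr [-10.  -24.3  14.6] F dr -0.18 -1.86 1.25 T [-0.25  0.14 -0.27] w 0.108
t 9.28 grasp dr [-54.  -22.2  60.6] yaw rel deg -0.01 lean 36.12 roll -0.05 tray dr [-10.  -22.2  14.6] F dr -0.14 -1.16 1.54 T [-0.21  0.16 -0.26] w 0.11
t 9.53 grasp dr [-54.  -20.1  60.6] yaw rel deg -0.01 lean 36.12 roll -0.05 tray dr [-10.  -20.1  14.6] F dr 0.17 -1.89 1.02 T [-0.25  0.18 -0.25] w 0.11
t 9.78 grasp dr [-54.  -18.1  60.6] yaw rel deg -0.01 lean 36.12 roll -0.05 tray dr [-10.  -18.1  14.6] F dr 0.28 -1.96 2.02 T [-0.26  0.16 -0.26] w 0.105
t 10.03 grasp dr [-54.  -16.   60.6] yaw rel deg -0.01 lean 36.12 roll -0.05 tray dr [-10.  -16.   14.6] F dr 0.13 -1.21 1.22 T [-0.21  0.16 -0.3 ] w 0.107
```

Friction reads about -1.5 N and the motion is clean, so I'll continue left in the same steps.

```bash
python3 -m inch '[{"dx":0,"dy":0.001,"dz":0,"ax":0,"ay":0,"az":0,"fingers":-1},{"dx":0,"dy":0.002,"dz":0,"ax":0,"ay":0,"az":0,"fingers":-1}]' >/dev/null && python3 chk.py && python3 -m inch '[{"dx":0,"dy":0.001,"dz":0,"ax":0,"ay":0,"az":0,"fingers":-1},{"dx":0,"dy":0.002,"dz":0,"ax":0,"ay":0,"az":0,"fingers":-1}]' >/dev/null && python3 chk.py && python3 -m inch '[{"dx":0,"dy":0.001,"dz":0,"ax":0,"ay":0,"az":0,"fingers":-1},{"dx":0,"dy":0.002,"dz":0,"ax":0,"ay":0,"az":0,"fingers":-1}]' >/dev/null && python3 chk.py && python3 -m inch '[{"dx":0,"dy":0.001,"dz":0,"ax":0,"ay":0,"az":0,"fingers":-1},{"dx":0,"dy":0.002,"dz":0,"ax":0,"ay":0,"az":0,"fingers":-1}]' >/dev/null && python3 chk.py && python3 -m inch '[{"dx":0,"dy":0.001,"dz":0,"ax":0,"ay":0,"az":0,"fingers":-1},{"dx":0,"dy":0.002,"dz":0,"ax":0,"ay":0,"az":0,"fingers":-1}]' >/dev/null && python3 chk.py && python3 -m inch '[{"dx":0,"dy":0.001,"dz":0,"ax":0,"ay":0,"az":0,"fingers":-1},{"dx":0,"dy":0.002,"dz":0,"ax":0,"ay":0,"az":0,"fingers":-1}]' >/dev/null && python3 chk.py && python3 -m inch '[{"dx":0,"dy":0.001,"dz":0,"ax":0,"ay":0,"az":0,"fingers":-1},{"dx":0,"dy":0.002,"dz":0,"ax":0,"ay":0,"az":0,"fingers":-1}]' >/dev/null && python3 chk.py && python3 -m inch '[{"dx":0,"dy":0.001,"dz":0,"ax":0,"ay":0,"az":0,"fingers":-1},{"dx":0,"dy":0.002,"dz":0,"ax":0,"ay":0,"az":0,"fingers":-1}]' >/dev/null && python3 chk.py && python3 -m inch '[{"dx":0,"dy":0.001,"dz":0,"ax":0,"ay":0,"az":0,"fingers":-1},{"dx":0,"dy":0.002,"dz":0,"ax":0,"ay":0,"az":0,"fingers":-1}]' >/dev/null && python3 chk.py && python3 -m inch '[{"dx":0,"dy":0.001,"dz":0,"ax":0,"ay":0,"az":0,"fingers":-1},{"dx":0,"dy":0.002,"dz":0,"ax":0,"ay":0,"az":0,"fingers":-1}]' >/dev/null && python3 chk.py
```

```text
t 10.28 grasp dr [-54.  -13.9  60.6] yaw rel deg -0.01 lean 36.12 roll -0.05 tray dr [-10.  -13.9  14.6] F dr -0.38 -1.57 1.02 T [-0.17  0.16 -0.25] w 0.109
t 10.53 grasp dr [-54.  -11.8  60.6] yaw rel deg -0.01 lean 36.11 roll -0.05 tray dr [-10.  -11.8  14.6] F dr 0.34 -1.86 1.79 T [-0.21  0.13 -0.27] w 0.11
t 10.78 grasp dr [-54.   -9.8  60.6] yaw rel deg -0.01 lean 36.12 roll -0.05 tray dr [-10.   -9.8  14.6] F dr -0.14 -2.19 1.24 T [-0.22  0.16 -0.23] w 0.104
t 11.03 grasp dr [-54.   -7.7  60.6] yaw rel deg -0.01 lean 36.12 roll -0.05 tray dr [-10.   -7.7  14.6] F dr -0.1 -1.92 1.43 T [-0.24  0.13 -0.28] w 0.111
t 11.28 grasp dr [-54.   -5.6  60.6] yaw rel deg -0.01 lean 36.12 roll -0.05 tray dr [-10.   -5.6  14.6] F dr 0.38 -1.58 1.13 T [-0.23  0.15 -0.27] w 0.108
t 11.53 grasp dr [-54.   -3.6  60.6] yaw rel deg -0.01 lean 36.11 roll -0.06 tray dr [-10.   -3.6  14.6] F dr 0.49 -1.95 2.62 T [-0.25  0.13 -0.31] w 0.106
t 11.78 grasp dr [-54.   -1.5  60.6] yaw rel deg -0.01 lean 36.12 roll -0.06 tray dr [-10.   -1.5  14.6] F dr -0.25 -1.87 1.48 T [-0.2   0.13 -0.2 ] w 0.104
t 12.03 grasp dr [-54.    0.5  60.6] yaw rel deg -0.01 lean 36.11 roll -0.06 tray dr [-10.    0.5  14.6] F dr -0.28 -2.74 2.14 T [-0.19  0.16 -0.28] w 0.108
t 12.28 grasp dr [-54.2   2.2  60.6] yaw rel deg -0.05 lean 36.09 roll -0.08 tray dr [-10.2   2.2  14.6] F dr -1.34 -4.74 4.67 T [-0.67  0.15 -0.69] w 0.107
```

```bash
python3 -m inch '[{"dx":0,"dy":0.0005,"dz":0,"ax":0,"ay":0,"az":0,"fingers":-1},{"dx":0,"dy":0.001,"dz":0,"ax":0,"ay":0,"az":0,"fingers":-1}]' >/dev/null ; python3 chk.py; python3 -m inch '[{"dx":0,"dy":-0.001,"dz":0,"ax":0,"ay":0,"az":0,"fingers":-1},{"dx":0,"dy":-0.001,"dz":0,"ax":0,"ay":0,"az":0,"fingers":-1}]' >/dev/null ; python3 chk.py;python3 -m inch '[{"dx":0,"dy":-0.001,"dz":0,"ax":0,"ay":0,"az":0,"fingers":-1},{"dx":0,"dy":-0.001,"dz":0,"ax":0,"ay":0,"az":0,"fingers":-1}]' >/dev/null ; python3 chk.py
```

```text
t 12.53 grasp dr [-54.3   2.8  60.6] yaw rel deg -0.1 lean 36.06 roll -0.1 tray dr [-10.3   2.7  14.6] F dr -1.94 -6.79 5.38 T [-0.82  0.2  -0.86] w 0.106
t 12.78 grasp dr [-54.2   2.1  60.6] yaw rel deg -0.08 lean 36.07 roll -0.08 tray dr [-10.2   2.   14.6] F dr 0.85 -1.43 1.34 T [-0.1   0.16 -0.19] w 0.103
t 13.03 grasp dr [-54.1   1.4  60.6] yaw rel deg -0.04 lean 36.09 roll -0.06 tray dr [-10.1   1.4  14.6] F dr 0.31 1.31 0.75 T [0.11 0.17 0.  ] w 0.104
```

```bash
cat > chk2.py <<'E'
from h import *
report(); s=bot.read_state(); f=s["wrist_force"]; c,n=np.cos(yaw),np.sin(yaw); fx,fy=c*f[0]+n*f[1],-n*f[0]+c*f[1]
import sys; sys.exit(1 if fx<-7 or abs(fy)>7 or abs(f[2])>10 else 0)
E
python3 -m inch '[{"dx":0,"dy":-0.0013,"dz":0,"ax":0,"ay":0,"az":0,"fingers":-1},{"dx":0,"dy":-0.0026,"dz":0,"ax":0,"ay":0,"az":0,"fingers":-1},{"dx":0,"dy":-0.0026,"dz":0,"ax":0,"ay":0,"az":0,"fingers":-1}]' >/dev/null && python3 chk2.py && python3 -m inch '[{"dx":-0.0020,"dy":0,"dz":0.0015,"ax":0,"ay":0,"az":0,"fingers":-1},{"dx":-0.004,"dy":0,"dz":0.0029,"ax":0,"ay":0,"az":0,"fingers":-1},{"dx":-0.0061,"dy":0,"dz":0.0044,"ax":0,"ay":0,"az":0,"fingers":-1},{"dx":-0.0081,"dy":0,"dz":0.0059,"ax":0,"ay":0,"az":0,"fingers":-1}]' >/dev/null && python3 chk2.py && python3 -m inch '[{"dx":-0.0020,"dy":0,"dz":0.0015,"ax":0,"ay":0,"az":0,"fingers":-1},{"dx":-0.004,"dy":0,"dz":0.0029,"ax":0,"ay":0,"az":0,"fingers":-1}]' >/dev/null && python3 chk2.py && python3 -m inch '[{"dx":-0.0020,"dy":0,"dz":0.0015,"ax":0,"ay":0,"az":0,"fingers":-1},{"dx":-0.004,"dy":0,"dz":0.0029,"ax":0,"ay":0,"az":0,"fingers":-1}]' >/dev/null && python3 chk2.py
```

```text
t 13.4 grasp dr [-54.2  -1.2  60.6] yaw rel deg -0.04 lean 36.09 roll -0.07 tray dr [-10.2  -1.2  14.6] F dr 0.07 2.02 1.62 T [0.18 0.17 0.23] w 0.107
t 13.9 grasp dr [-44.   -1.3  60.6] yaw rel deg -0.05 lean 36.09 roll -0.07 tray dr [ 0.  -1.4 14.6] F dr -3.41 -0.44 4.5 T [-0.01  0.32 -0.02] w 0.108
t 14.15 grasp dr [-38.9  -1.4  60.6] yaw rel deg -0.05 lean 36.08 roll -0.07 tray dr [ 5.1 -1.4 14.6] F dr -3.57 -0.01 4.04 T [0.02 0.37 0.02] w 0.105
t 14.4 grasp dr [-33.8  -1.4  60.6] yaw rel deg -0.05 lean 36.08 roll -0.07 tray dr [10.2 -1.4 14.6] F dr -3.63 -0.16 5.47 T [0.05 0.3  0.02] w 0.11
```

Entered between the rails: the far edge is at 70 mm and there is no side force. I'll go on towards the back wall.

```bash
python3 -m inch '[{"dx":-0.0020,"dy":0,"dz":0.0015,"ax":0,"ay":0,"az":0,"fingers":-1},{"dx":-0.004,"dy":0,"dz":0.0029,"ax":0,"ay":0,"az":0,"fingers":-1},{"dx":-0.0061,"dy":0,"dz":0.0044,"ax":0,"ay":0,"az":0,"fingers":-1},{"dx":-0.0081,"dy":0,"dz":0.0059,"ax":0,"ay":0,"az":0,"fingers":-1}]' >/dev/null && python3 chk2.py && python3 -m inch '[{"dx":-0.0020,"dy":0,"dz":0.0015,"ax":0,"ay":0,"az":0,"fingers":-1},{"dx":-0.004,"dy":0,"dz":0.0029,"ax":0,"ay":0,"az":0,"fingers":-1},{"dx":-0.0061,"dy":0,"dz":0.0044,"ax":0,"ay":0,"az":0,"fingers":-1},{"dx":-0.0081,"dy":0,"dz":0.0059,"ax":0,"ay":0,"az":0,"fingers":-1}]' >/dev/null && python3 chk2.py && python3 -m inch '[{"dx":-0.0008,"dy":0,"dz":0.0006,"ax":0,"ay":0,"az":0,"fingers":-1},{"dx":-0.0016,"dy":0,"dz":0.0012,"ax":0,"ay":0,"az":0,"fingers":-1}]' >/dev/null && python3 chk2.py && python3 -m inch '[{"dx":-0.0008,"dy":0,"dz":0.0006,"ax":0,"ay":0,"az":0,"fingers":-1},{"dx":-0.0016,"dy":0,"dz":0.0012,"ax":0,"ay":0,"az":0,"fingers":-1}]' >/dev/null && python3 chk2.py && python3 -m inch '[{"dx":-0.0008,"dy":0,"dz":0.0006,"ax":0,"ay":0,"az":0,"fingers":-1},{"dx":-0.0016,"dy":0,"dz":0.0012,"ax":0,"ay":0,"az":0,"fingers":-1}]' >/dev/null && python3 chk2.py && python3 -m inch '[{"dx":-0.0008,"dy":0,"dz":0.0006,"ax":0,"ay":0,"az":0,"fingers":-1},{"dx":-0.0016,"dy":0,"dz":0.0012,"ax":0,"ay":0,"az":0,"fingers":-1}]' >/dev/null && python3 chk2.py
```

```text
t 14.9 grasp dr [-23.6  -1.4  60.6] yaw rel deg -0.05 lean 36.08 roll -0.07 tray dr [20.4 -1.4 14.6] F dr -3.85 0.92 4.05 T [0.01 0.32 0.05] w 0.107
t 15.4 grasp dr [-13.4  -1.4  60.6] yaw rel deg -0.06 lean 36.09 roll -0.07 tray dr [30.6 -1.4 14.6] F dr -3.63 -0.04 4.49 T [-0.01  0.34 -0.01] w 0.111
t 15.65 grasp dr [-11.3  -1.4  60.6] yaw rel deg -0.05 lean 36.08 roll -0.07 tray dr [32.7 -1.4 14.6] F dr -4.11 0.18 4.35 T [ 0.04  0.3  -0.02] w 0.108
t 15.9 grasp dr [-9.2 -1.4 60.6] yaw rel deg -0.05 lean 36.09 roll -0.07 tray dr [34.8 -1.4 14.6] F dr -4.7 -0.51 4.69 T [ 0.    0.3  -0.05] w 0.108
t 16.15 grasp dr [-7.2 -1.4 60.6] yaw rel deg -0.05 lean 36.09 roll -0.07 tray dr [36.8 -1.4 14.6] F dr -3.91 -0.14 5.8 T [-0.02  0.32  0.  ] w 0.107
t 16.4 grasp dr [-5.1 -1.4 60.6] yaw rel deg -0.05 lean 36.1 roll -0.07 tray dr [38.9 -1.4 14.6] F dr -3.89 -0.25 5.6 T [ 0.07  0.34 -0.  ] w 0.106
```

```bash
python3 -m inch '[{"dx":-0.0004,"dy":0,"dz":0.0003,"ax":0,"ay":0,"az":0,"fingers":-1},{"dx":-0.0008,"dy":0,"dz":0.0006,"ax":0,"ay":0,"az":0,"fingers":-1}]' >/dev/null && python3 chk2.py && python3 -m inch '[{"dx":-0.0004,"dy":0,"dz":0.0003,"ax":0,"ay":0,"az":0,"fingers":-1},{"dx":-0.0008,"dy":0,"dz":0.0006,"ax":0,"ay":0,"az":0,"fingers":-1}]' >/dev/null && python3 chk2.py && python3 -m inch '[{"dx":-0.0004,"dy":0,"dz":0.0003,"ax":0,"ay":0,"az":0,"fingers":-1},{"dx":-0.0008,"dy":0,"dz":0.0006,"ax":0,"ay":0,"az":0,"fingers":-1}]' >/dev/null && python3 chk2.py && python3 -m inch '[{"dx":-0.0004,"dy":0,"dz":0.0003,"ax":0,"ay":0,"az":0,"fingers":-1},{"dx":-0.0008,"dy":0,"dz":0.0006,"ax":0,"ay":0,"az":0,"fingers":-1}]' >/dev/null && python3 chk2.py
```

```text
t 16.65 grasp dr [-4.  -1.4 60.6] yaw rel deg -0.05 lean 36.09 roll -0.07 tray dr [40.  -1.4 14.6] F dr -4.64 -0.81 5.01 T [0.06 0.34 0.01] w 0.109
t 16.9 grasp dr [-3.9 -1.4 60.5] yaw rel deg -0.06 lean 36.03 roll -0.08 tray dr [40.1 -1.4 14.5] F dr -16.27 1.71 15.62 T [0.19 0.82 0.17] w 0.107
```

```bash
python3 -m inch '[{"dx":0.0003,"dy":0,"dz":-0.0003,"ax":0,"ay":0,"az":0,"fingers":-0.6},{"dx":0.0003,"dy":0,"dz":-0.0003,"ax":0,"ay":0,"az":0,"fingers":-0.3},{"dx":0.0003,"dy":0,"dz":-0.0003,"ax":0,"ay":0,"az":0,"fingers":0},{"dx":0.0003,"dy":0,"dz":-0.0003,"ax":0,"ay":0,"az":0,"fingers":0},{"dx":0.0003,"dy":0,"dz":-0.0003,"ax":0,"ay":0,"az":0,"fingers":0}]'
python3 - <<'E'
from h import *
report()
for n in ("scene",):
    im,d=bot.read_camera(n); np.save("scene5.npy",d)
    cv2.imwrite("pics/s5.png",cv2.resize(im[100:300,180:380],None,fx=3,fy=3,interpolation=cv2.INTER_CUBIC))
E
```

```text
time: 17.52
tool_pos: [0.6748, 0.009, 0.0451]
tcp_rot: [0.099, 2.511, -0.034]
wrist_force: [-0.2, -0.2, 0.2]
width: 0.501
t 17.52 grasp dr [-4.2 -1.4 60.5] yaw rel deg -0.06 lean 36.03 roll -0.09 tray dr [39.8 -1.5 14.5] F dr -0.14 -0.24 0.23 T [ 0.03  0.29 -0.  ] w 0.501
```

View pics/s5.png

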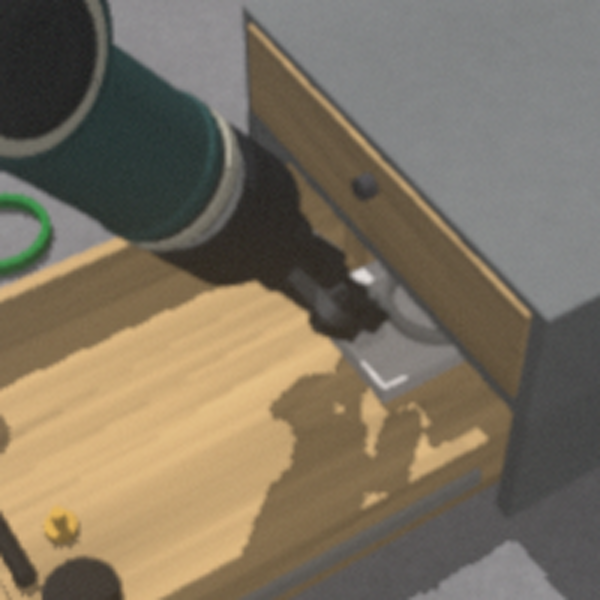

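The tray is under the chest, with its near corner at crop (385,385). The gripper is open and reads no force. I'll retreat along the tool axis and check.

```bash
python3 -m inch '[{"dx":0,"dy":0,"dz":-0.015,"ax":0,"ay":0,"az":0,"fingers":0},{"dx":0,"dy":0,"dz":-0.045,"ax":0,"ay":0,"az":0,"fingers":0},{"dx":0,"dy":0,"dz":-0.08,"ax":0,"ay":0,"az":0,"fingers":0},{"dx":0.01,"dy":0,"dz":-0.13,"ax":0,"ay":0,"az":0,"fingers":0},{"dx":0.01,"dy":0,"dz":-0.16,"ax":0,"ay":0,"az":0,"fingers":0},{"dx":0.01,"dy":0,"dz":-0.16,"ax":0,"ay":0,"az":0,"fingers":0},{"dx":0.01,"dy":0,"dz":-0.16,"ax":0,"ay":0,"az":0,"fingers":0}]'
python3 - <<'E'
from h import *
report(); print(bot.read_state()["q"].round(2))
im,d=bot.read_camera("scene"); np.save("scene6.npy",d)
cv2.imwrite("pics/s6.png",cv2.resize(im[130:310,120:360],None,fx=3.2,fy=3.2,interpolation=cv2.INTER_CUBIC))
Q,uv=cloud("scene",d); Q=todr(Q)
f=Q[(Q[:,2]>.069)&(Q[:,2]<.085)&(abs(Q[:,0])<.05)&(abs(Q[:,1])<.04)]
print("fin top",len(f),np.percentile(f,[2,50,98],axis=0).round(4) if len(f) else 0)
e=Q[(Q[:,2]>.020)&(Q[:,2]<.034)&(Q[:,0]>-.05)&(Q[:,0]<.01)&(abs(Q[:,1])<.06)]
print("rims",len(e),np.percentile(e,[1,50,99],axis=0).round(4))
t=np.array([.039,-.0014]);c=np.array([[-.021,-.0464,.028],[-.021,.0436,.028],[-.017,-.0074,.08],[-.017,.0046,.08],[.0,0,.09]])
print(pix("scene",tow(c)).round(1))
for n in("tube_a_mid","pen_mid","screw_mid"):
    for m in bot.masks_of("scene",n)[:2]:
        P,_=cloud("scene",d,m["region"]); print(n,round(m["p"],2),np.median(P,0).round(3))
E
```

```text
time: 18.45
tool_pos: [0.573, 0.0172, 0.1682]
tcp_rot: [0.099, 2.511, -0.034]
wrist_force: [0.3, 0.2, -0.3]
width: 0.502
t 18.45 grasp dr [-106.4   -1.1  183.5] yaw rel deg -0.07 lean 36.02 roll -0.09 tray dr [-62.4  -1.2 137.5] F dr 0.33 0.25 -0.3 T [-0.03  0.31  0.09] w 0.502
[ 0.03 -0.28  2.35 -0.15  0.45 -1.35]
fin top 127 [[-0.0139 -0.0074  0.0698]
 [-0.0034 -0.0039  0.0791]
 [ 0.0097  0.005   0.0823]]
rims 318 [[-0.0184 -0.0458  0.02  ]
 [-0.0126 -0.0062  0.0269]
 [ 0.0093  0.0444  0.0332]]
[[306.5 230.8]
 [280.3 198.8]
 [297.1 197.1]
 [293.5 192.8]
 [303.  186.8]]
tube_a_mid 0.6 [0.434 0.106 0.055]
pen_mid 0.87 [0.414 0.028 0.026]
screw_mid 0.59 [0.443 0.003 0.021]
```

View pics/s6.png

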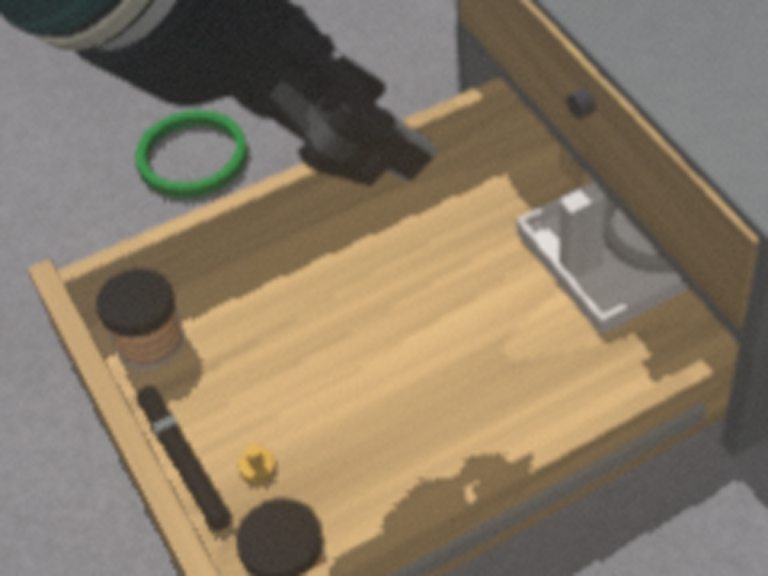

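Run:
```python
from h import *
d=np.load("scene6.npy");Q,uv=cloud("scene",d);Q=todr(Q)
e=Q[(Q[:,2]>.023)&(Q[:,2]<.034)&(Q[:,0]>-.024)&(Q[:,0]<-.008)&(abs(Q[:,1])<.044)]
b=[(y,np.percentile(e[abs(e[:,1]-y)<.005][:,0],10)) for y in np.arange(-.04,.041,.01) if (abs(e[:,1]-y)<.005).sum()>4]
b=np.array(b);print(b.round(4),"slope",np.polyfit(b[:,0],b[:,1],1)); report()
bot.finish_job()
```

```text
[[-0.04   -0.018 ]
 [-0.03   -0.0179]
 [-0.02   -0.0177]
 [-0.01   -0.018 ]
 [ 0.     -0.0179]
 [ 0.01   -0.018 ]
 [ 0.02   -0.0182]
 [ 0.03   -0.0182]
 [ 0.04   -0.0182]] slope [-0.00470644 -0.01801171]
t 18.65 grasp dr [-106.8   -1.3  182.2] yaw rel deg -0.08 lean 35.86 roll -0.1 tray dr [-62.8  -1.3 136.2] F dr -0.23 0.2 -0.35 T [-0.01  0.3  -0.03] w 0.5
the job is handed in; nothing more can be done
```

The tray is home between the rails, let go with the ring still in it, and I handed the job in at 18.7 s of the 48 s allowed. No verdict was reported.

**What I did:**
- I gripped the larger tray's fin with the tool leaning back 36°, squared it to the drawer and moved it right and in under the chest.
- I felt the left rail at about tray y = +1 mm, backed off about 2 mm, and slid in with no notable side force.
- At tray x of about 40 mm the push force rose sharply to 16 N. I took that as the back wall, then opened the gripper and backed away.

**Last checks:**
- **Depth:** the tray's near edge measured x = -18 mm, against -21 mm at home. That camera's readings run about 2 to 4 mm forward, so this fits fully home.
- **Square:** the near edge is square to the drawer within about 0.005 rad.
- **Ring and bystanders:** the ring shows in the tray. The pen, thumbscrew and one tube measured within about 1 mm of their first places. The other tube was not measured, but it looks unmoved in the last picture.
- **Robot:** it was clear of everything and the wrist force was about zero.

**What went wrong on the way:**
- The first move command was refused because its rows lacked a key, and nothing moved.
- My first grasp at 42° lean stopped at joint limits, so I switched to 36°.

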